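# Stow the line clamp in the interlocked chest

### The arm

A 6-joint arm with a two-finger parallel gripper is mounted at the origin on the work surface. World frame = base frame: x ahead of the robot, y to its left, z up, the work surface at z = 0. Lengths are in m, angles in rad, forces in N, time in s.
With the tool pointing down it reaches from about 0.275 to 0.775 m from the base axis. Payload 14.6 kg.
Tool frame: the origin (TCP) lies at the very end of the fingers, on their centre line; the grasp point (between the pads) lies 19 mm behind it; z points along the fingers, y is the line along which they close (so a half turn about z gives the same grasp; the last joint's range is limited). The gripper opens to 85 mm and grips with 20 to 120 N. Pads are 22 mm wide; open, the fingers measure 114 mm over their backs; the gripper's body (76 mm by 85 mm) begins 54 mm behind the grasp point. The pads swing forward as they close: fully open they stand 13 mm farther back than shut.
Start: joints at [-1.347, 0.263, -0.048, 1.259, 0, 1.415], TCP at [0.194, -0.488, 0.231] pointing down, gripper open.
Joint ranges: [-2.65, 2.65], [-0.89, 1.7], [-1.18, 1.37], [-2.13, 2.11], [-1.35, 1.29], [-3.14, 3.14]. Speed limits (rad/s): [1.89, 1.89, 2.57, 2.79, 3.14, 3.14].

### API

Orientations are given as a rotation vector (axis times angle).
In Python, from workcell import bot gives the robot as it stands.
- The arm moves only by the tool arm_command, never from a script. Its argument "commands" is a list of rows, each a list of 7 numbers: the shift along the world's x, y, z scaled (see below), then the turn, a rotation vector about the world's x, y, z scaled (see below), then the closure, from -1 (fully open) to 1 (shut). In form: [[dx, dy, dz, ax, ay, az, claw], ...]. A call has 1 to 12 rows; each row shifts and turns the commanded pose from where the row before left it; what a row does not reach is not made up. The controller multiplies each number of a shift by 15 cm and each number of a turn by pi rad. A row lasts 1/10 s, in which the tool goes at most 50 mm and 8.59 degrees, less where a joint would pass 70% of its speed; a pose out of reach is approached as far as the arm can. A call with a number of a shift or a turn outside -1 to 1 is refused whole. A call with a gripper value outside its range is refused whole. The fingers move at their own pace and stop on an object; the grip force is fixed at half the most. Time passes only in rows, so rows that do not move let the fingers close. It gives the time, the measured TCP pose, the force, the opening and the grip force at its end, in the units of the state.
- bot.read_state(): the state, without advancing time (a new reading comes with each control period).
- bot.grab_frame(name): name is "scene" or "top" or "wrist"; returns the picture (400x640x3 uint8, blue, green, red); there is no depth.
- bot.camera_info(name): a dict with "camera_matrix" (3x3 intrinsics, pixels), "D" ([k1, k2, p1, p2, k3] as OpenCV has them; the pictures are not rectified), "rvec" (rotation vector, rad) and "tvec" (3), from world to camera coordinates, as OpenCV has them. Camera axes: x right, y down, z forward; pixel columns grow to the right and rows downward; lengths in m; the calibration is good to about 2 mm. A picture is of the moment at which its call begins: read the wrist's pose just before it. camera_info takes no time and is no camera call; for the wrist camera it gives the pose at the moment of the call.
- bot.close_job(): hands the job in; it is judged then, once.
Trained networks look in the newest picture that a camera, given by its name, has taken for a name from the list of things; names that differ only in an ending like _2 or _b are one class to them, and where a whole thing is asked for, a point or a joint stands for the part that bears it (a point fixed in the world has none). Each returns a list of dicts, best first, with "confidence" (0 to 1); they miss things now and then, are a little off and sometimes report something else, mostly with a low value. They report only what shows in the picture. A call takes as long as a camera call. They do not tell look-alikes from the thing itself.
- bot.find_in(camera, thing): "centre" ([x, y, z] in m, in world coordinates, good to about 4 mm: the middle of the surface that is visible of it).
- bot.masks_of(camera, thing): "mask" (400x640 bool, what is visible of it).
- bot.mark_of(camera, thing): "centre" ([x, y, z] in m, in world coordinates, good to about 4 mm: a listed point, or the origin of a listed thing).
The state is a dict: "time": time; "joint_positions": joint angles; "qd": joint speeds; "effort": joint torques, N m; "ee_pos": TCP position; "tcp_rot": TCP orientation; "force": force on the tool from outside, world axes, zero at the start; "torque": the same for the moment, N m; "finger_gap": opening from 0.0 (shut) to 1.0 (fully open); "gripper_force": force on a finger pad.
Only numpy, scipy, OpenCV 4.12 (cv2) and the standard library are available. Lean on these libraries where they do the work, as an engineer would, in place of code of your own. Each camera call takes 0.05 s, during which the arm holds its last target. There are 200 camera calls.

### The job

Put the blue line clamp from the mixer tray away in the red drawer of the chest. The chest lets only one drawer be open at a time, so first push the open blue drawer fully home, then pull the red drawer well open (10 cm or more), lay the clamp inside it without dropping it, and push the red drawer fully home again. Do not slam the drawers, keep the yellow drawer shut, and leave the bottle, the tube rack and the jar where they stand.

Things in the scene. Friction and masses are not known exactly. Their poses are not given: they have to be found in the camera images.
- blue_drawer (a joint): sliding value of the blue-fronted drawer in metres: 0 shut, positive as it comes out towards the robot, stop at 0.15. about 1.2 N of friction. Found standing open 0.08 to 0.14. While this drawer is more than about 5 mm out, the interlock holds the others (they give 2 to 4 mm and stop hard). In the last 18 mm a light cam draws it in or lets it go with some 2 to 4 N
- red_drawer (a joint): sliding value of the red-fronted drawer in metres: 0 shut, positive as it comes out towards the robot, stop at 0.15. about 1.2 N of friction. Shut at the start; in the first 18 mm of opening a cam adds some 2 to 5 N (more if jerked fast), later it runs freely
- yellow_drawer (a joint): sliding value of the yellow-fronted drawer in metres: 0 shut, positive as it comes out towards the robot, stop at 0.15. about 1.2 N of friction. Shut at the start, to be left shut
- blue_handle (a point): centre of the blue drawer's handle, moving with it: a level steel bar 10 mm thick, 90 mm long, 112 mm above the bench, on a post at each end sloping down to the panel, 45 mm before the blue front panel (40 mm gap, open from above). x points into the chest (opening is -x), y along the bar, z up. Front panel: 127 mm wide, 12 mm thick, 15 to 98 mm above the bench, outer face at x = +45 mm
- red_handle (a point): centre of the red drawer's handle, moving with it: a level steel bar 10 mm thick, 90 mm long, 112 mm above the bench, on a post at each end sloping down to the panel, 45 mm before the red front panel (40 mm gap, open from above). x points into the chest (opening is -x), y along the bar, z up. Front panel: 127 mm wide, 12 mm thick, 15 to 98 mm above the bench, outer face at x = +45 mm
- yellow_handle (a point): centre of the yellow drawer's handle, moving with it: a level steel bar 10 mm thick, 90 mm long, 112 mm above the bench, on a post at each end sloping down to the panel, 45 mm before the yellow front panel (40 mm gap, open from above). x points into the chest (opening is -x), y along the bar, z up. Front panel: 127 mm wide, 12 mm thick, 15 to 98 mm above the bench, outer face at x = +45 mm
- red_inside (a point): centre of the red drawer's inner floor, moving with it, 35 mm above the bench, 156 mm behind the handle bar; axes as the handle's. Inside 188 mm long (x), 108 mm wide (y); walls 5 mm thick, rising 50 mm above the floor; inner face of the front panel 99 mm before this point. What is not pulled out is covered by the chest's top
- chest: white chest fixed to the bench, 414 mm wide, 240 mm deep, top 108 mm above the bench (underside of the top 100 mm). Three drawers side by side at a pitch of 130 mm, in any order; a colour strip on the top's front part, above each, repeats its colour. Origin on the bench below the middle of the front edge (in line with the outer faces of shut drawers); x into the chest, y along its front, z up
- clamp_center (a point): centre (half-way up) of the loose blue plastic line clamp lying flat in the mixer's tray: 80 mm long (its x), 20 mm wide (its y), 22 mm high (its z, up), 60 g (may vary by a third). Stiff: it can be gripped across its 20 mm width at the middle
- clamp: the same clamp; origin at the centre of its underside
- mixer: fixed blood-bag mixer: a white open tray, origin on the bench under the tray's centre; the tray's floor is 40 mm above the bench, inside 240 mm (x) by 170 mm (y), walls 5 mm thick, their rims 69 mm above the bench. Its console, 240 by 200 mm and up to 140 mm high, stands next to the tray from 105 mm to 305 mm on the -y side. x and y are level, z up
- saline_center (a point): centre of a loose standing bottle, 52 mm diameter, 140 mm high, in front of the yellow drawer: leave it alone
- rack_center (a point): centre of a loose grey rack with capped tubes, 120 mm (x) by 45 mm (y), 104 mm high, on the bench beside the chest's front: leave it alone
- jar_center (a point): centre of a loose jar, 64 mm diameter, 80 mm high, on the chest top, about 100 mm behind its front edge: leave it alone
Mind the look-alikes: they are no part of the job. Of the things like the clamp, leave any that is pink; of the rest the smaller one is meant.

How it is judged:
By the outcome, as a careful person would: the job done as asked, in the order asked, and still so for the second after the job is handed in, with the robot touching nothing.
It also fails if it takes over 66 s, if anything falls off the work surface, if the arm or the gripper's body presses on something with over 40 N, if the wrist force passes 120 N, or if a joint passes its speed limit or range.

## Working session

There is one attempt and no reset: what is moved stays moved. The work goes in short steps, Python scripts to look and compute and a tool call to move; the robot and the scene stay as the last step left them, time stands still between calls to the robot, and variables do not carry over. Pictures are saved under pics/ and viewed, at most 10 in all, crops included, and the job is handed in when it is done.

Besides the shell and the picture viewer there is one more tool, called after "Emit:" in YAML: its name, and indented under it one key for each argument. arm_command: Moves the arm, as the interface text tells. Shifts and turns lie within -1 to 1; 1 stands for 15 cm of shift or pi rad of turn. Its arguments: {"type":"object","properties":{"commands":{"type":"array","items":{"type":"array","items":{"type":"number"}}}},"required":["commands"]}

```bash
mkdir -p pics
python3 - <<'E'
from workcell import bot
import cv2,numpy as np
a=bot.grab_frame("top");b=bot.grab_frame("scene")
cv2.imwrite("pics/top.png",a);cv2.imwrite("pics/scene.png",b)
for cam in("top","scene"):
  for n in["blue_handle","red_handle","yellow_handle","red_inside","chest","clamp_center","clamp","mixer","saline_center","rack_center","jar_center"]:
    try:
      r=bot.mark_of(cam,n);print(cam,n,[(np.round(d["centre"],3).tolist(),round(d["confidence"],2)) for d in r])
    except Exception as e:print(n,e)
s=bot.read_state();print(s)
E
```

```text
top blue_handle [([0.472, 0.171, 0.113], 0.6)]
top red_handle [([0.625, 0.059, 0.106], 0.6)]
top yellow_handle [([0.646, -0.067, 0.111], 0.8), ([0.624, 0.06, 0.108], 0.59), ([0.521, -0.391, 0.052], 0.58)]
top red_inside [([0.643, -0.065, 0.113], 0.33)]
top chest [([0.666, 0.068, -0.0], 0.6)]
top clamp_center [([0.515, -0.391, 0.05], 0.77), ([0.318, -0.216, 0.013], 0.66), ([0.477, -0.186, 0.016], 0.6)]
top clamp [([0.317, -0.217, -0.0], 0.87), ([0.514, -0.394, 0.038], 0.82), ([0.485, -0.184, 0.0], 0.81)]
top mixer [([0.514, -0.386, -0.002], 0.96)]
top saline_center [([0.589, -0.089, 0.066], 0.93)]
top rack_center [([0.542, 0.339, 0.054], 0.71)]
top jar_center [([0.765, 0.09, 0.149], 0.9)]
scene blue_handle []
scene red_handle [([0.629, 0.06, 0.112], 0.77)]
scene yellow_handle [([0.652, -0.07, 0.111], 0.57)]
scene red_inside []
scene chest [([0.666, 0.071, -0.001], 0.76)]
scene clamp_center [([0.482, -0.184, 0.018], 0.9), ([0.314, -0.22, 0.015], 0.81), ([0.519, -0.394, 0.05], 0.71)]
scene clamp [([0.486, -0.185, 0.002], 0.88), ([0.312, -0.217, 0.005], 0.67), ([0.516, -0.397, 0.044], 0.
[... 240 characters left out ...]
 0.172, 0.11], 0.47)]
{'time': 1.2, 'joint_positions': array([-1.34731571e+00,  2.63134095e-01, -4.83240996e-02,  1.25940170e+00,
       -7.79852638e-06,  1.41549853e+00]), 'qd': array([-0.00038836, -0.00195678, -0.00134339,  0.00012451, -0.00287595,
        0.00031795]), 'effort': array([ 4.57624185e-05, -6.37440848e+01,  3.84772396e+01,  1.05178457e-03,
       -1.18260496e-04, -3.03968946e-06]), 'ee_pos': array([ 0.19413003, -0.48778169,  0.23125174]), 'tcp_rot': array([-3.08535697e+00, -5.91421371e-01,  1.56458936e-05]), 'force': array([-0.49797745, -0.04190638,  0.36511155]), 'torque': array([-0.03448806,  0.01646246, -0.01645945]), 'gripper_force': 0.0, 'finger_gap': 0.9976528788494425}
```

View pictures.

View pics/top.png

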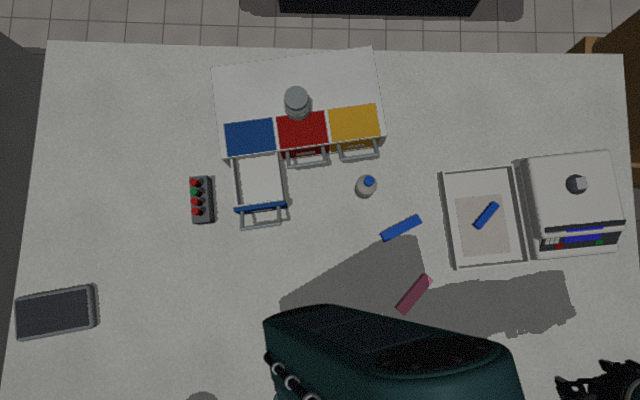

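View pics/scene.png

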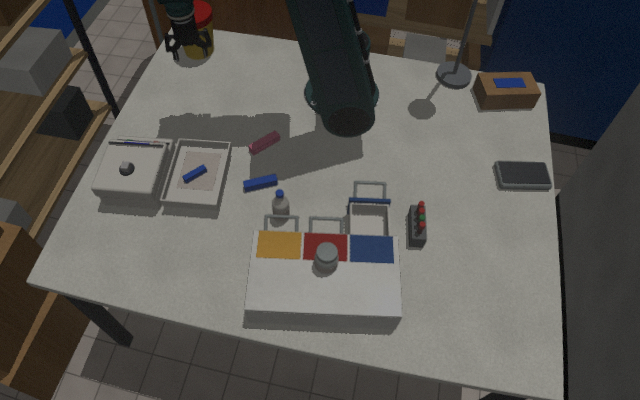

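Both views agree. The chest's drawers run blue (open), red, yellow from robot-left to robot-right. The small blue clamp lies in the tray at about (486,215) in the top view. The longer blue look-alike is at (400,228) and the pink one at (413,294). Next I'll work out the exact poses and yaws.

```bash
cat > h.py <<'E'
from workcell import bot
import cv2,numpy as np
def ray(cam,px,z):
    c=bot.camera_info(cam);R=cv2.Rodrigues(np.array(c["rvec"],float))[0];t=np.array(c["tvec"],float).ravel()
    p=cv2.undistortPoints(np.array(px,np.float64).reshape(-1,1,2),np.array(c["camera_matrix"]),np.array(c["D"],float)).reshape(-1,2)
    d=np.c_[p,np.ones(len(p))]@R; o=-R.T@t
    return (o+d*((z-o[2])/d[:,2])[:,None])[:,:2]
def rect(cam,mask,z):
    m=mask.astype(np.uint8);n,l,s,c=cv2.connectedComponentsWithStats(m);k=1+np.argmax(s[1:,4])
    cn=max(cv2.findContours((l==k).astype(np.uint8),0,1)[0],key=cv2.contourArea).reshape(-1,2)
    w=ray(cam,cn,z);(cx,cy),(a,b),th=cv2.minAreaRect((w*1000).astype(np.float32))
    if a<b: a,b,th=b,a,th+90
    th=(th+90)%180-90
    return (round(cx/1000,4),round(cy/1000,4)),(round(a),round(b)),round(th,1)
E
python3 - <<'E'
from h import *
for cam in("top","scene"):
  f=bot.grab_frame(cam);h=cv2.cvtColor(f,cv2.COLOR_BGR2HSV);H,S,V=cv2.split(h)
  for n,m in dict(yellow=(abs(H.astype(int)-24)<8),red=((H<7)|(H>174)),blue=(abs(H.astype(int)-108)<10)).items():
    m=m&(S>150)&(V>60)
    if n=="blue":
      m=m.copy(); z=np.zeros_like(m)
      if cam=="top": z[110:160,215:280]=1
      else: z[230:268,345:398]=1
      m&=z
    else:
      z=np.zeros_like(m)
      if cam=="top": z[95:150,272:385]=1
      else: z[228:266,250:398]=1
      m&=z
    print(cam,n,rect(cam,m,.108))
  for d in bot.masks_of(cam,"clamp"): print(cam,"clamp .062",rect(cam,d["mask"],.062),".022",rect(cam,d["mask"],.022),round(d["confidence"],2))
  for n,z in(("blue_handle",.115),("red_handle",.115),("mixer",.069)):
    for d in bot.masks_of(cam,n): print(cam,n,rect(cam,d["mask"],z),round(d["confidence"],2))
E
```

```text
top yellow ((0.7334, -0.0512), (119, 82), -80.2)
top red ((0.7115, 0.077), (119, 81), -79.6)
top blue ((0.6896, 0.2048), (118, 81), -80.5)
top clamp .062 ((0.5158, -0.3889), (84, 27), -39.7) .022 ((0.5203, -0.4042), (88, 28), -39.7) 0.69
top clamp .062 ((0.4772, -0.177), (109, 26), -61.1) .022 ((0.4803, -0.1843), (113, 27), -61.1) 0.67
top clamp .062 ((0.3159, -0.2063), (115, 35), -40.0) .022 ((0.3129, -0.2147), (119, 36), -40.0) 0.65
top clamp .062 ((0.6537, 0.0655), (126, 50), -79.0) .022 ((0.6634, 0.0674), (131, 51), -79.0) 0.32
top blue_handle ((0.5551, 0.1754), (185, 127), 9.5) 0.85
top red_handle ((0.6407, 0.063), (117, 48), -80.7) 0.75
top mixer ((0.533, -0.499), (444, 260), -81.0) 0.84
top mixer ((0.6736, -0.0599), (129, 50), -80.7) 0.23
scene yellow ((0.7348, -0.0531), (118, 81), -80.2)
scene red ((0.7121, 0.0756), (118, 80), -81.0)Traceback (most recent call last):
  File "<stdin>", line 16, in <module>
  File "h.py", line 9, in rect
    m=mask.astype(np.uint8);n,l,s,c=cv2.connectedComponentsWithStats(m);k=1+np.argmax(s[1:,4])
                                                                            ~~~~~~~~~^^^^^^^^^
    return _wrapfunc(a, 'argmax', axis=axis, out=out, **kwds)
    return bound(*args, **kwds)
ValueError: attempt to get argmax of an empty sequence
```

Emit:
arm_command:
  commands:
    - [0.093, 0.219, 0, 0, 0, 0.0216, 0.3]
    - [0.093, 0.219, 0, 0, 0, 0.0216, 0.3]
    - [0.093, 0.219, 0, 0, 0, 0.0216, 0.3]
    - [0.093, 0.219, 0, 0, 0, 0.0216, 0.3]
    - [0.093, 0.219, 0, 0, 0, 0.0216, 0.3]
    - [0.093, 0.219, 0, 0, 0, 0.0216, 0.3]
    - [0.093, 0.219, 0, 0, 0, 0.0216, 0.3]
    - [0.093, 0.219, 0, 0, 0, 0.0216, 0.3]
    - [0.093, 0.219, 0, 0, 0, 0.0216, 0.3]
    - [0.093, 0.219, 0, 0, 0, 0.0216, 0.3]

```text
time: 2.5
ee_pos: [0.3339, -0.1579, 0.2314]
tcp_rot: [2.71, 1.588, 0.0]
force: [0.7, -0.0, 0.7]
finger_gap: 0.347
gripper_force: 0.0
```

Emit:
arm_command:
  commands:
    - [0.093, 0.219, 0, 0, 0, 0.0216, 0.3]
    - [0.093, 0.219, 0, 0, 0, 0.0216, 0.3]
    - [0.093, 0.219, 0, 0, 0, 0.0216, 0.3]
    - [0.093, 0.219, 0, 0, 0, 0.0216, 0.3]
    - [0.093, 0.219, 0, 0, 0, 0.0216, 0.3]
    - [0.093, 0.219, 0, 0, 0, 0.0216, 0.3]
    - [0.093, 0.219, 0, 0, 0, 0.0216, 0.3]
    - [0.093, 0.219, 0, 0, 0, 0.0216, 0.3]
    - [0.093, 0.219, 0, 0, 0, 0.0216, 0.3]
    - [0.093, 0.219, 0, 0, 0, 0.0216, 0.3]
    - [0, 0, 0, 0, 0, 0, 0.3]

```text
time: 3.6
ee_pos: [0.4742, 0.1722, 0.2308]
tcp_rot: [-2.024, -2.402, -0.001]
force: [-0.8, -1.3, 0.2]
finger_gap: 0.352
gripper_force: 0.0
```

```bash
cat >> h.py <<'E'
from scipy.spatial.transform import Rotation as Ro
def st():
    s=bot.read_state();M=Ro.from_rotvec(s["tcp_rot"]).as_matrix()
    print("t",round(s["time"],2),"p",np.round(s["ee_pos"],4),"yaw y",round(np.degrees(np.arctan2(M[1,1],M[0,1])),2),"z",np.round(M[:,2],3),"F",np.round(s["force"],1),"gap",round(s["finger_gap"],3),"g",round(s["gripper_force"],1),"q6",round(s["joint_positions"][5],2))
    return s
E
python3 - <<'E'
from h import *
st()
cv2.imwrite("pics/w1.png",bot.grab_frame("wrist"))
for n in("blue_handle","blue_drawer","red_handle"):
  print(n,[(np.round(d["centre"],4).tolist(),round(d["confidence"],2)) for d in bot.mark_of("wrist",n)])
E
```

```text
t 3.6 p [0.4742 0.1722 0.2308] yaw y 9.77 z [-0.     0.001 -1.   ] F [-0.8 -1.3  0.2] gap 0.352 g 0.0 q6 1.59
blue_handle [([0.4724, 0.1679, 0.116], 0.71)]Traceback (most recent call last):
  File "<stdin>", line 5, in <module>
ValueError: it knows: blue_handle, chest, clamp, clamp_center, jar_center, mixer, rack_center, red_handle, red_inside, saline_center, yellow_handle
```

View pics/w1.png

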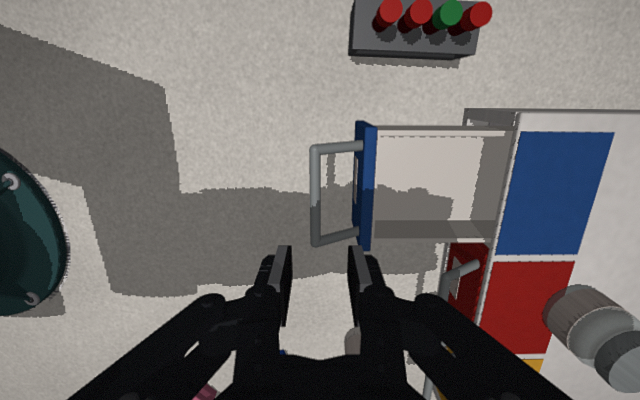

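The wrist view shows the blue handle bar upright at column 316, rows 148–243. I'll project it onto z = 0.112 to check it.

Run:
```python
from h import *
print(ray("wrist",[(314,148),(318,243),(316,195),(455,268),(433,300)],.115))
```

```text
[[0.46225262 0.21111299]
 [0.48056788 0.12150136]
 [0.4708401  0.16919958]
 [0.61987501 0.1164813 ]
 [0.60917704 0.07598352]]
```

Emit:
arm_command:
  commands:
    - [-0.022, -0.033, -0.18, 0, 0, 0, 0.3]
    - [0, 0, -0.18, 0, 0, 0, 0.3]
    - [0, 0, -0.18, 0, 0, 0, 0.3]
    - [0, 0, -0.14, 0, 0, 0, 0.3]
    - [0, 0, -0.12, 0, 0, 0, 0.3]
    - [0, 0, -0.11, 0, 0, 0, 0.3]
    - [0, 0, 0, 0, 0, 0, 0.5]
    - [0, 0, 0, 0, 0, 0, 0.7]
    - [0, 0, 0, 0, 0, 0, 1]
    - [0, 0, 0, 0, 0, 0, 1]
    - [0, 0, 0, 0, 0, 0, 1]

```text
time: 4.8
ee_pos: [0.4704, 0.1638, 0.0957]
tcp_rot: [2.03, 2.395, 0.001]
force: [-0.3, -5.3, 6.5]
finger_gap: 0.09
gripper_force: 59.2
```

Emit:
arm_command:
  commands:
    - [0.03, 0.005, 0, 0, 0, 0, 1]
    - [0.06, 0.01, 0, 0, 0, 0, 1]
    - [0.079, 0.0135, 0, 0, 0, 0, 1]
    - [0.079, 0.0135, 0, 0, 0, 0, 1]
    - [0.079, 0.0135, 0, 0, 0, 0, 1]
    - [0.079, 0.0135, 0, 0, 0, 0, 1]
    - [0.079, 0.0135, 0, 0, 0, 0, 1]
    - [0.079, 0.0135, 0, 0, 0, 0, 1]
    - [0.06, 0.01, 0, 0, 0, 0, 1]
    - [0.04, 0.007, 0, 0, 0, 0, 1]
    - [0.03, 0.005, 0, 0, 0, 0, 1]
    - [0, 0, 0, 0, 0, 0, 1]

```text
time: 6.0
ee_pos: [0.5752, 0.1819, 0.0957]
tcp_rot: [2.03, 2.396, 0.002]
force: [2.0, -3.1, 4.2]
finger_gap: 0.09
gripper_force: 59.1
```

Emit:
arm_command:
  commands:
    - [0.026, 0.0045, 0, 0, 0, 0, 1]
    - [0.026, 0.0045, 0, 0, 0, 0, 1]
    - [0.026, 0.0045, 0, 0, 0, 0, 1]
    - [0.026, 0.0045, 0, 0, 0, 0, 1]
    - [0.013, 0.0022, 0, 0, 0, 0, 1]
    - [0, 0, 0, 0, 0, 0, 1]

```text
time: 6.6
ee_pos: [0.5927, 0.185, 0.0957]
tcp_rot: [2.03, 2.396, 0.002]
force: [3.3, -2.9, 4.1]
finger_gap: 0.092
gripper_force: 59.2
```

Emit:
arm_command:
  commands:
    - [0.013, 0.0022, 0, 0, 0, 0, 1]
    - [0.013, 0.0022, 0, 0, 0, 0, 1]
    - [0, 0, 0, 0, 0, 0, 1]

```text
time: 6.9
ee_pos: [0.5964, 0.1856, 0.0957]
tcp_rot: [2.03, 2.396, 0.002]
force: [2.8, -3.8, 5.5]
finger_gap: 0.091
gripper_force: 59.4
```

Emit:
arm_command:
  commands:
    - [0.013, 0.0022, 0, 0, 0, 0, 1]
    - [0.013, 0.0022, 0, 0, 0, 0, 1]
    - [0, 0, 0, 0, 0, 0, 1]

```text
time: 7.2
ee_pos: [0.6002, 0.1862, 0.0957]
tcp_rot: [2.03, 2.396, 0.002]
force: [2.6, -3.7, 5.7]
finger_gap: 0.089
gripper_force: 59.4
```

Emit:
arm_command:
  commands:
    - [0.01, 0.0017, 0, 0, 0, 0, 1]
    - [0, 0, 0, 0, 0, 0, 1]

```text
time: 7.4
ee_pos: [0.6016, 0.1865, 0.0957]
tcp_rot: [2.03, 2.396, 0.002]
force: [2.8, -2.9, 6.9]
finger_gap: 0.093
gripper_force: 59.4
```

Emit:
arm_command:
  commands:
    - [0.01, 0.0017, 0, 0, 0, 0, 1]
    - [0, 0, 0, 0, 0, 0, 1]

```text
time: 7.6
ee_pos: [0.6024, 0.1866, 0.0957]
tcp_rot: [2.03, 2.396, 0.0]
force: [-1.0, -3.6, 9.6]
finger_gap: 0.093
gripper_force: 59.8
```

Emit:
arm_command:
  commands:
    - [0.01, 0.0017, 0, 0, 0, 0, 1]
    - [0, 0, 0, 0, 0, 0, 1]

```text
time: 7.8
ee_pos: [0.6025, 0.1867, 0.0956]
tcp_rot: [-2.03, -2.397, 0.003]
force: [-11.1, -6.5, 16.3]
finger_gap: 0.088
gripper_force: 60.5
```

Emit:
arm_command:
  commands:
    - [0.01, 0.0017, 0, 0, 0, 0, 1]
    - [0, 0, 0, 0, 0, 0, 1]

```text
time: 8.0
ee_pos: [0.6025, 0.1867, 0.0956]
tcp_rot: [-2.029, -2.395, 0.006]
force: [-20.1, -8.3, 22.2]
finger_gap: 0.092
gripper_force: 61.3
```

Emit:
arm_command:
  commands:
    - [-0.018, -0.003, 0, 0, 0, 0, 1]
    - [0, 0, 0, 0, 0, 0, 0.7]
    - [0, 0, 0, 0, 0, 0, 0.3]
    - [0, 0, 0, 0, 0, 0, 0.3]
    - [0, 0, 0.15, 0, 0, 0, 0.3]
    - [0, 0, 0.2, 0, 0, 0, 0.3]
    - [0, 0, 0.2, 0, 0, 0, 0.3]
    - [0, 0, 0, 0, 0, 0, 0.3]

```text
time: 8.8
ee_pos: [0.6042, 0.1873, 0.181]
tcp_rot: [2.028, 2.395, 0.007]
force: [-0.9, -0.6, -0.5]
finger_gap: 0.353
gripper_force: 0.0
```

Emit:
arm_command:
  commands:
    - [0.033, -0.21, 0, 0, 0, 0, 0.3]
    - [0.033, -0.21, 0, 0, 0, 0, 0.3]
    - [0.033, -0.21, 0, 0, 0, 0, 0.3]
    - [0.033, -0.21, 0, 0, 0, 0, 0.3]
    - [0, 0, 0, 0, 0, 0, 0.3]

```text
time: 9.3
ee_pos: [0.6228, 0.0578, 0.1765]
tcp_rot: [-2.034, -2.394, 0.001]
force: [-0.0, 1.0, 0.4]
finger_gap: 0.349
gripper_force: 0.0
```

Run:
```python
from h import *
st()
cv2.imwrite("pics/w2.png",bot.grab_frame("wrist"))
for n in("blue_handle","red_handle"):
  print(n,[(np.round(d["centre"],4).tolist(),round(d["confidence"],2)) for d in bot.mark_of("wrist",n)])
```

```text
t 9.3 p [0.6228 0.0578 0.1765] yaw y 9.28 z [-0.001 -0.    -1.   ] F [-0.   1.   0.4] gap 0.349 g 0.0 q6 1.37
blue_handle [([0.602, 0.1911, 0.1167], 0.93)]
red_handle [([0.6254, 0.06, 0.1102], 0.69)]
```

View pics/w2.png

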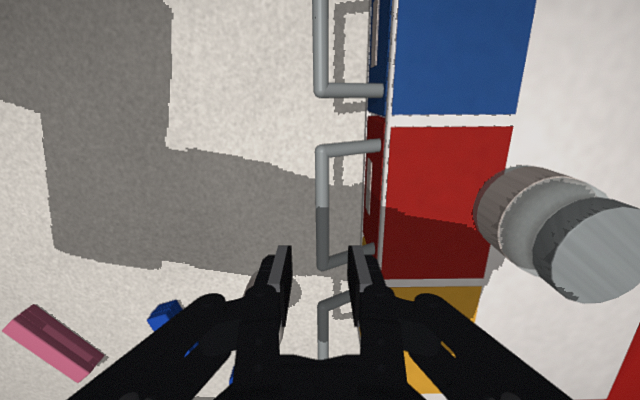

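The blue drawer is flush. The red bar lies at column 322, rows 150–265, between the fingers, so I'm going down to grip it.

Emit:
arm_command:
  commands:
    - [0, 0.014, -0.15, 0, 0, 0, 0.3]
    - [0, 0, -0.15, 0, 0, 0, 0.3]
    - [0, 0, -0.13, 0, 0, 0, 0.3]
    - [0, 0, -0.11, 0, 0, 0, 0.3]
    - [0, 0, 0, 0, 0, 0, 0.5]
    - [0, 0, 0, 0, 0, 0, 0.65]
    - [0, 0, 0, 0, 0, 0, 0.75]
    - [0, 0, 0, 0, 0, 0, 1]
    - [0, 0, 0, 0, 0, 0, 1]

```text
time: 10.35
ee_pos: [0.623, 0.0635, 0.0974]
tcp_rot: [2.03, 2.397, 0.003]
force: [-0.5, 4.2, 7.2]
finger_gap: 0.089
gripper_force: 58.8
```

Emit:
arm_command:
  commands:
    - [-0.02, -0.0034, 0, 0, 0, 0, 1]
    - [-0.02, -0.0034, 0, 0, 0, 0, 1]
    - [-0.02, -0.0034, 0, 0, 0, 0, 1]
    - [-0.02, -0.0034, 0, 0, 0, 0, 1]
    - [-0.02, -0.0034, 0, 0, 0, 0, 1]
    - [-0.02, -0.0034, 0, 0, 0, 0, 1]
    - [-0.026, -0.0045, 0, 0, 0, 0, 1]
    - [0, 0, 0, 0, 0, 0, 1]

```text
time: 11.15
ee_pos: [0.6008, 0.0596, 0.0974]
tcp_rot: [2.03, 2.397, 0.003]
force: [-2.9, 3.3, 6.7]
finger_gap: 0.091
gripper_force: 59.4
```

Emit:
arm_command:
  commands:
    - [-0.03, -0.005, 0, 0, 0, 0, 1]
    - [-0.06, -0.01, 0, 0, 0, 0, 1]
    - [-0.079, -0.0135, 0, 0, 0, 0, 1]
    - [-0.079, -0.0135, 0, 0, 0, 0, 1]
    - [-0.079, -0.0135, 0, 0, 0, 0, 1]
    - [-0.079, -0.0135, 0, 0, 0, 0, 1]
    - [-0.079, -0.0135, 0, 0, 0, 0, 1]
    - [-0.079, -0.0135, 0, 0, 0, 0, 1]
    - [-0.06, -0.01, 0, 0, 0, 0, 1]
    - [-0.04, -0.007, 0, 0, 0, 0, 1]
    - [-0.03, -0.005, 0, 0, 0, 0, 1]
    - [0, 0, 0, 0, 0, 0, 1]

```text
time: 12.35
ee_pos: [0.4965, 0.0416, 0.0974]
tcp_rot: [2.03, 2.396, 0.002]
force: [-2.8, 2.8, 9.4]
finger_gap: 0.093
gripper_force: 59.7
```

Emit:
arm_command:
  commands:
    - [-0.033, -0.0055, 0, 0, 0, 0, 1]
    - [-0.033, -0.0055, 0, 0, 0, 0, 1]
    - [0, 0, 0, 0, 0, 0, 1]
    - [0, 0, 0, 0, 0, 0, 0.7]
    - [0, 0, 0, 0, 0, 0, 0.3]
    - [0, 0, 0, 0, 0, 0, 0.3]
    - [0, 0, 0.15, 0, 0, 0, 0.3]
    - [0, 0, 0.25, 0, 0, 0, 0.3]
    - [0, 0, 0.3, 0, 0, 0, 0.3]
    - [0, 0, 0.15, 0, 0, 0, 0.3]

```text
time: 13.35
ee_pos: [0.4872, 0.0398, 0.227]
tcp_rot: [2.029, 2.395, 0.003]
force: [0.7, 0.6, -0.7]
finger_gap: 0.35
gripper_force: 0.0
```

Emit:
arm_command:
  commands:
    - [0.015, -0.26, 0, 0, 0, 0.0206, 0]
    - [0.015, -0.26, 0, 0, 0, 0.0206, -0.3]
    - [0.015, -0.26, 0, 0, 0, 0.0206, -0.3]
    - [0.015, -0.26, 0, 0, 0, 0.0206, -0.3]
    - [0.015, -0.26, 0, 0, 0, 0.0206, -0.3]
    - [0.015, -0.26, 0, 0, 0, 0.0206, -0.3]
    - [0.015, -0.26, 0, 0, 0, 0.0206, -0.3]
    - [0.015, -0.26, 0, 0, 0, 0.0206, -0.3]
    - [0.015, -0.26, 0, 0, 0, 0.0206, -0.3]
    - [0.015, -0.26, 0, 0, 0, 0.0206, -0.3]
    - [0.015, -0.26, 0, 0, 0, 0.0206, -0.3]
    - [0, 0, 0, 0, 0, 0, -0.3]

```text
time: 14.55
ee_pos: [0.5108, -0.3932, 0.2223]
tcp_rot: [-1.069, -2.953, 0.001]
force: [-0.9, 1.9, -0.4]
finger_gap: 0.647
gripper_force: 0.0
```

Run:
```python
from h import *
st()
cv2.imwrite("pics/w3.png",bot.grab_frame("wrist"))
print([(np.round(d["centre"],4).tolist(),round(d["confidence"],2)) for d in bot.mark_of("wrist","clamp_center")])
for d in bot.masks_of("wrist","clamp"): print(rect("wrist",d["mask"],.062))
```

```text
t 14.55 p [ 0.5108 -0.3932  0.2223] yaw y 50.19 z [-0.001 -0.    -1.   ] F [-0.9  1.9 -0.4] gap 0.647 g 0.0 q6 -0.09
[([0.5193, -0.3943, 0.0484], 0.87)]
((0.5176, -0.3857), (81, 19), -39.8)
((0.4844, -0.2088), (77, 31), -61.5)
```

View pics/w3.png

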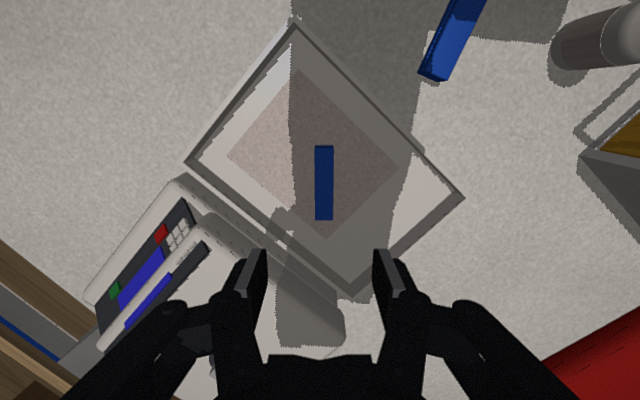

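The clamp is at column 324, rows 147–219, 81 by 19 mm, and square to the fingers. The longer blue piece at the top right stays where it is. Going down to grip the clamp.

Emit:
arm_command:
  commands:
    - [0.041, 0.028, -0.2, 0, 0, 0, -0.3]
    - [0, 0, -0.25, 0, 0, 0, -0.3]
    - [0, 0, -0.25, 0, 0, 0, -0.3]
    - [0, 0, -0.2, 0, 0, 0, -0.3]
    - [0, 0, -0.12, 0, 0, 0, -0.3]
    - [0, 0, -0.1, 0, 0, 0, -0.3]
    - [0, 0, -0.05, 0, 0, 0, -0.3]
    - [0, 0, 0, 0, 0, 0, 0]
    - [0, 0, 0, 0, 0, 0, 0.3]

```text
time: 15.6
ee_pos: [0.5178, -0.3847, 0.0492]
tcp_rot: [1.067, 2.954, -0.001]
force: [-0.4, -0.1, -0.6]
finger_gap: 0.356
gripper_force: 0.2
```

Emit:
arm_command:
  commands:
    - [0, 0, 0, 0, 0, 0, 0.5]
    - [0, 0, 0, 0, 0, 0, 1]
    - [0, 0, 0, 0, 0, 0, 1]
    - [0, 0, 0, 0, 0, 0, 1]
    - [0, 0, 0, 0, 0, 0, 1]

```text
time: 16.1
ee_pos: [0.5178, -0.3851, 0.0495]
tcp_rot: [1.067, 2.953, -0.001]
force: [-0.7, 2.8, 6.1]
finger_gap: 0.211
gripper_force: 59.1
```

Emit:
arm_command:
  commands:
    - [0, 0, 0.1, 0, 0, 0, 1]
    - [0, 0, 0.2, 0, 0, 0, 1]
    - [0, 0, 0.25, 0, 0, 0, 1]
    - [0, 0, 0.25, 0, 0, 0, 1]
    - [0, 0, 0.2, 0, 0, 0, 1]
    - [0, 0, 0.13, 0, 0, 0, 1]

```text
time: 16.7
ee_pos: [0.5177, -0.3852, 0.221]
tcp_rot: [1.067, 2.951, -0.002]
force: [-0.1, -0.6, -0.8]
finger_gap: 0.214
gripper_force: 58.9
```

Emit:
arm_command:
  commands:
    - [0.03, 0.15, 0, 0, 0, 0.025, 1]
    - [0.053, 0.268, 0, 0, 0, 0.025, 1]
    - [0.053, 0.268, 0, 0, 0, 0.025, 1]
    - [0.053, 0.268, 0, 0, 0, 0.025, 1]
    - [0.053, 0.268, 0, 0, 0, 0.025, 1]
    - [0.053, 0.268, 0, 0, 0, 0.025, 1]
    - [0.053, 0.268, 0, 0, 0, 0.025, 1]
    - [0.053, 0.268, 0, 0, 0, 0.025, 1]
    - [0.053, 0.268, 0, 0, 0, 0.025, 1]
    - [0.053, 0.268, 0, 0, 0, 0.025, 1]
    - [0.053, 0.268, 0, 0, 0, 0.025, 1]
    - [0.02, 0.12, 0, 0, 0, 0, 1]

```text
time: 17.9
ee_pos: [0.6046, 0.0607, 0.2183]
tcp_rot: [-0.275, 3.129, 0.001]
force: [-0.5, -0.5, -0.1]
finger_gap: 0.214
gripper_force: 58.9
```

Run:
```python
from h import *
st()
cv2.imwrite("pics/w4.png",bot.grab_frame("wrist"))
for n in ("red_handle","red_inside","clamp_center"):
  print(n,[(np.round(d["centre"],4).tolist(),round(d["confidence"],2)) for d in bot.mark_of("wrist",n)])
```

```text
t 17.9 p [0.6046 0.0607 0.2183] yaw y 100.04 z [ 0.001  0.001 -1.   ] F [-0.5 -0.5 -0.1] gap 0.214 g 58.9 q6 -0.21
red_handle [([0.4882, 0.0368, 0.1106], 0.62)]
red_inside [([0.6349, 0.0606, 0.037], 0.63)]
clamp_center [([0.6129, 0.0633, 0.2159], 0.93), ([0.4764, -0.1823, 0.0125], 0.59), ([0.601, 0.1889, 0.1163], 0.44)]
```

View pics/w4.png

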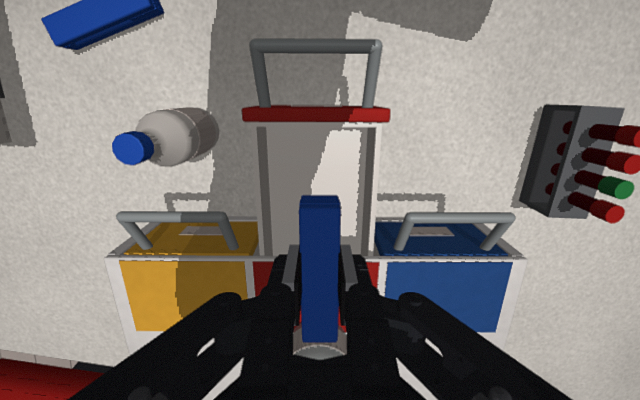

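The clamp hangs straight over the open red drawer, between its side walls (columns 262–372). The handle is at row 45 and the chest front edge at about row 255. I'm lowering it now.

Emit:
arm_command:
  commands:
    - [-0.033, -0.023, -0.15, 0, 0, 0, 1]
    - [0, 0, -0.2, 0, 0, 0, 1]
    - [0, 0, -0.2, 0, 0, 0, 1]
    - [0, 0, -0.2, 0, 0, 0, 1]
    - [0, 0, -0.15, 0, 0, 0, 1]
    - [0, 0, -0.1, 0, 0, 0, 1]
    - [0, 0, -0.07, 0, 0, 0, 1]
    - [0, 0, -0.05, 0, 0, 0, 1]
    - [0, 0, 0, 0, 0, 0, 1]

```text
time: 19.0
ee_pos: [0.5992, 0.0536, 0.0494]
tcp_rot: [0.266, -3.13, -0.0]
force: [-0.9, -0.8, -0.6]
finger_gap: 0.215
gripper_force: 58.9
```

Emit:
arm_command:
  commands:
    - [0, 0.01, -0.013, 0, 0, 0, 1]
    - [0, 0, -0.007, 0, 0, 0, 1]
    - [0, 0, 0, 0, 0, 0, 1]

```text
time: 19.3
ee_pos: [0.5996, 0.0557, 0.0471]
tcp_rot: [-0.267, 3.13, -0.0]
force: [-0.2, 0.6, -0.4]
finger_gap: 0.217
gripper_force: 58.9
```

Emit:
arm_command:
  commands:
    - [0, 0, -0.007, 0, 0, 0, 1]
    - [0, 0, -0.005, 0, 0, 0, 1]
    - [0, 0, 0, 0, 0, 0, 1]

```text
time: 19.6
ee_pos: [0.5994, 0.0557, 0.0449]
tcp_rot: [0.267, -3.13, -0.0]
force: [0.1, 1.0, -0.7]
finger_gap: 0.216
gripper_force: 58.9
```

Emit:
arm_command:
  commands:
    - [0, 0, -0.007, 0, 0, 0, 1]
    - [0, 0, 0, 0, 0, 0, 1]

```text
time: 19.8
ee_pos: [0.5999, 0.0558, 0.0445]
tcp_rot: [-0.267, 3.129, 0.0]
force: [-0.7, -0.2, 5.1]
finger_gap: 0.209
gripper_force: 59.6
```

Emit:
arm_command:
  commands:
    - [0, 0, -0.005, 0, 0, 0, 1]
    - [0, 0, 0, 0, 0, 0, 1]

```text
time: 20.0
ee_pos: [0.6005, 0.0558, 0.0445]
tcp_rot: [-0.267, 3.127, 0.0]
force: [-0.6, 1.1, 14.2]
finger_gap: 0.216
gripper_force: 60.5
```

Emit:
arm_command:
  commands:
    - [0, 0, 0.005, 0, 0, 0, 0.8]
    - [0, 0, 0, 0, 0, 0, 0.4]
    - [0, 0, 0, 0, 0, 0, 0.25]
    - [0, 0, 0, 0, 0, 0, 0.25]
    - [0, 0, 0.07, 0, 0, 0, 0.25]
    - [0, 0, 0.15, 0, 0, 0, 0.25]
    - [0, 0, 0.25, 0, 0, 0, 0.25]
    - [0, 0, 0.25, 0, 0, 0, 0.3]
    - [0, 0, 0.25, 0, 0, 0, 0.3]

```text
time: 20.9
ee_pos: [0.5991, 0.0557, 0.1917]
tcp_rot: [-0.267, 3.13, -0.0]
force: [0.6, -0.6, -0.0]
finger_gap: 0.348
gripper_force: 0.0
```

Emit:
arm_command:
  commands:
    - [-0.068, -0.011, 0, 0, 0, -0.0456, 0.3]
    - [-0.068, -0.011, 0, 0, 0, -0.0456, 0.3]
    - [-0.068, -0.011, 0, 0, 0, -0.0456, 0.3]
    - [-0.068, -0.011, 0, 0, 0, -0.0456, 0.3]
    - [-0.068, -0.011, 0, 0, 0, -0.0456, 0.3]
    - [-0.068, -0.011, 0, 0, 0, -0.0456, 0.3]
    - [-0.068, -0.011, 0, 0, 0, -0.0456, 0.3]
    - [-0.068, -0.011, 0, 0, 0, -0.0456, 0.3]
    - [-0.068, -0.011, 0, 0, 0, -0.0456, 0.3]
    - [-0.068, -0.011, 0, 0, 0, -0.0456, 0.3]
    - [-0.068, -0.011, 0, 0, 0, -0.0456, 0.3]
    - [0, 0, 0, 0, 0, 0, 0.3]

```text
time: 22.1
ee_pos: [0.4864, 0.0374, 0.1903]
tcp_rot: [2.033, 2.394, 0.0]
force: [-0.5, -0.2, -0.6]
finger_gap: 0.352
gripper_force: 0.0
```

Run:
```python
from h import *
st()
cv2.imwrite("pics/w5.png",bot.grab_frame("wrist"))
for n in ("red_handle","clamp_center"):
  print(n,[(np.round(d["centre"],4).tolist(),round(d["confidence"],2)) for d in bot.mark_of("wrist",n)])
```

```text
t 22.1 p [0.4864 0.0374 0.1903] yaw y 9.32 z [ 0. -0. -1.] F [-0.5 -0.2 -0.6] gap 0.352 g 0.0 q6 1.32
red_handle [([0.4876, 0.0361, 0.1136], 0.61)]
clamp_center [([0.3122, -0.2165, 0.0143], 0.93), ([0.4797, -0.1848, 0.015], 0.85), ([0.6041, 0.0583, 0.0425], 0.75), ([0.6458, -0.0608, 0.1165], 0.51), ([0.6383, 0.0641, 0.0385], 0.5)]
```

View pics/w5.png

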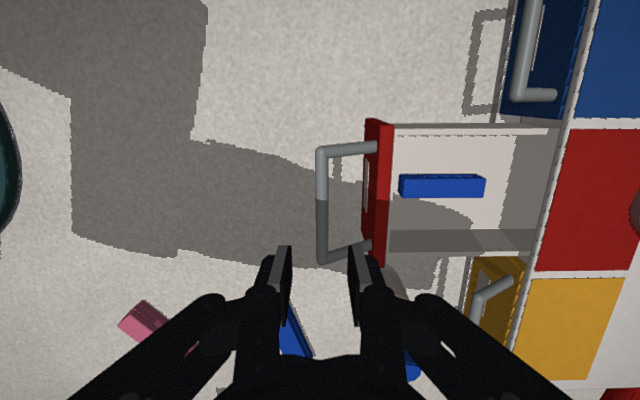

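The clamp lies flat in the red drawer at about (442,186), and the bar (column 322) is between the fingers. I'll grip it and push the drawer home.

Emit:
arm_command:
  commands:
    - [0.006, 0, -0.2, 0, 0, 0, 0.3]
    - [0, 0, -0.15, 0, 0, 0, 0.3]
    - [0, 0, -0.15, 0, 0, 0, 0.3]
    - [0, 0, -0.12, 0, 0, 0, 0.3]
    - [0, 0, 0, 0, 0, 0, 0.5]
    - [0, 0, 0, 0, 0, 0, 0.65]
    - [0, 0, 0, 0, 0, 0, 0.75]
    - [0, 0, 0, 0, 0, 0, 1]
    - [0, 0, 0, 0, 0, 0, 1]

```text
time: 23.15
ee_pos: [0.4888, 0.0375, 0.0974]
tcp_rot: [2.029, 2.397, 0.002]
force: [-0.6, 1.2, 6.9]
finger_gap: 0.091
gripper_force: 58.8
```

Emit:
arm_command:
  commands:
    - [0.03, 0.005, 0, 0, 0, 0, 1]
    - [0.055, 0.009, 0, 0, 0, 0, 1]
    - [0.079, 0.0135, 0, 0, 0, 0, 1]
    - [0.079, 0.0135, 0, 0, 0, 0, 1]
    - [0.079, 0.0135, 0, 0, 0, 0, 1]
    - [0.079, 0.0135, 0, 0, 0, 0, 1]
    - [0.079, 0.0135, 0, 0, 0, 0, 1]
    - [0.079, 0.0135, 0, 0, 0, 0, 1]
    - [0.06, 0.01, 0, 0, 0, 0, 1]
    - [0.04, 0.007, 0, 0, 0, 0, 1]
    - [0.03, 0.005, 0, 0, 0, 0, 1]
    - [0, 0, 0, 0, 0, 0, 1]

```text
time: 24.35
ee_pos: [0.5928, 0.0554, 0.0974]
tcp_rot: [2.029, 2.397, 0.003]
force: [1.6, 2.0, 3.9]
finger_gap: 0.09
gripper_force: 58.7
```

Emit:
arm_command:
  commands:
    - [0.026, 0.0045, 0, 0, 0, 0, 1]
    - [0.026, 0.0045, 0, 0, 0, 0, 1]
    - [0.026, 0.0045, 0, 0, 0, 0, 1]
    - [0.026, 0.0045, 0, 0, 0, 0, 1]
    - [0.02, 0.0034, 0, 0, 0, 0, 1]
    - [0.02, 0.0034, 0, 0, 0, 0, 1]
    - [0.013, 0.0022, 0, 0, 0, 0, 1]
    - [0.013, 0.0022, 0, 0, 0, 0, 1]
    - [0.013, 0.0022, 0, 0, 0, 0, 1]
    - [0, 0, 0, 0, 0, 0, 1]

```text
time: 25.35
ee_pos: [0.62, 0.0601, 0.0975]
tcp_rot: [2.029, 2.397, 0.003]
force: [2.6, 2.7, 4.6]
finger_gap: 0.093
gripper_force: 58.9
```

Emit:
arm_command:
  commands:
    - [0.01, 0.0017, 0, 0, 0, 0, 1]
    - [0.01, 0.0017, 0, 0, 0, 0, 1]
    - [0, 0, 0, 0, 0, 0, 1]

```text
time: 25.65
ee_pos: [0.6228, 0.0606, 0.0975]
tcp_rot: [2.029, 2.397, 0.003]
force: [1.3, 3.0, 6.6]
finger_gap: 0.09
gripper_force: 59.1
```

Emit:
arm_command:
  commands:
    - [0.01, 0.0017, 0, 0, 0, 0, 1]
    - [0, 0, 0, 0, 0, 0, 1]

```text
time: 25.85
ee_pos: [0.6241, 0.0608, 0.0974]
tcp_rot: [2.029, 2.397, 0.002]
force: [0.3, 2.4, 6.8]
finger_gap: 0.09
gripper_force: 59.2
```

Emit:
arm_command:
  commands:
    - [0.01, 0.0017, 0, 0, 0, 0, 1]
    - [0, 0, 0, 0, 0, 0, 1]

```text
time: 26.05
ee_pos: [0.6242, 0.0608, 0.0974]
tcp_rot: [-2.03, -2.397, 0.001]
force: [-9.5, 0.0, 12.7]
finger_gap: 0.092
gripper_force: 59.9
```

Emit:
arm_command:
  commands:
    - [0.007, 0.0012, 0, 0, 0, 0, 1]
    - [0, 0, 0, 0, 0, 0, 1]
    - [-0.016, -0.0027, 0, 0, 0, 0, 1]
    - [0, 0, 0, 0, 0, 0, 0.7]
    - [0, 0, 0, 0, 0, 0, 0.3]
    - [0, 0, 0, 0, 0, 0, 0.3]
    - [0, 0, 0.12, 0, 0, 0, 0.3]
    - [0, 0, 0.2, 0, 0, 0, 0.3]
    - [0, 0, 0.2, 0, 0, 0, 0.3]
    - [0, 0, 0.2, 0, 0, 0, 0.3]
    - [-0.2, 0, 0.1, 0, 0, 0, 0.3]

```text
time: 27.15
ee_pos: [0.596, 0.0603, 0.2211]
tcp_rot: [2.029, 2.395, 0.003]
force: [-1.1, 0.1, -0.5]
finger_gap: 0.353
gripper_force: 0.0
```

Emit:
arm_command:
  commands:
    - [-0.3, 0, 0, 0, 0, 0, 0.3]
    - [-0.3, 0, 0, 0, 0, 0, 0.3]
    - [-0.2, 0, 0, 0, 0, 0, 0.3]
    - [0, 0, 0, 0, 0, 0, 0.3]

```text
time: 27.55
ee_pos: [0.4704, 0.0607, 0.2201]
tcp_rot: [-2.03, -2.397, 0.0]
force: [0.8, 0.5, -0.2]
finger_gap: 0.352
gripper_force: 0.0
```

Run:
```python
from h import *
st()
w=bot.grab_frame("wrist");s=bot.grab_frame("scene")
cv2.imwrite("pics/w6.png",np.hstack([cv2.resize(w,(400,250)),cv2.resize(s[130:330,150:470],(400,250))]))
for c in("wrist","scene"):
 for n in ("red_handle","blue_handle","yellow_handle"):
  print(c,n,[(np.round(d["centre"],4).tolist(),round(d["confidence"],2)) for d in bot.mark_of(c,n)])
```

```text
t 27.55 p [0.4704 0.0607 0.2201] yaw y 9.48 z [-0. -0. -1.] F [ 0.8  0.5 -0.2] gap 0.352 g 0.0 q6 1.36
wrist red_handle [([0.6247, 0.0566, 0.1135], 0.71)]
wrist blue_handle [([0.6062, 0.1894, 0.1138], 0.85)]
wrist yellow_handle []
scene red_handle [([0.6276, 0.0564, 0.1101], 0.7)]
scene blue_handle [([0.6043, 0.1915, 0.1122], 0.65)]
scene yellow_handle [([0.6477, -0.0694, 0.1101], 0.66)]
```

View pics/w6.png

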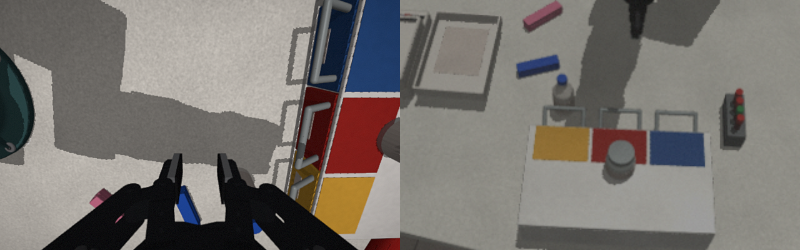

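All three drawers are flush in both views. The tray is empty, and the bottle, rack and jar are where they were, so I'm handing in.

```bash
python3 -c "
from workcell import bot
print(bot.close_job())"
```

```text
the job is handed in; nothing more can be done
None
```

The job is handed in after about 28 s of the 66 s: the small blue clamp is in the red drawer, all three drawers are shut, and the bottle, rack and jar were not moved.

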